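Unlock the curing lamp and hold it over the filled tooth

ROBOT

A 6-joint arm with a two-finger parallel gripper is mounted at the origin on the work surface. World frame = base frame: x ahead of the robot, y to its left, z up, the work surface at z = 0. Lengths are in m, angles in degrees, forces in N, time in s.
With the tool pointing down it reaches from about 0.325 to 0.9 m from the base axis. Payload 6.1 kg.
Tool frame: the origin (TCP) lies midway between the tips of the shut fingers; the grasp point (between the pads) lies 19 mm behind it (r.grip_point_offset is the distance from the TCP to the grasp point, in m); z points along the fingers, y is the line along which they close (so a half turn about z gives the same grasp; the last joint's range is limited). The gripper opens to 87 mm and grips with 3 to 60 N. Pads are 19 mm wide; open, the fingers measure 117 mm over their backs; the gripper's body (75 mm by 190 mm) begins 51 mm behind the grasp point.
Start: joints at [-79.647, 12.628, 87.462, -0, 79.91, -7.225], TCP at [0.189, -0.596, 0.223] pointing down, gripper open.
Joint ranges: [-170.65, 170.65], [-52.31, 119.04], [5.05, 147.46], [-71.25, 251.25], [11.57, 151.72], [-153.62, 153.62]. Speed limits (degrees/s): [147.25, 147.25, 172.46, 180, 180, 180].

INTERFACE

Orientations are given as a 3x3 rotation matrix whose columns are the frame's x, y, z axes.
In Python, from cell import readout, optics, r gives the robot as it stands.
- The arm moves only by the shell command python3 -m inch 'ROWS' [FORCE]. ROWS is JSON, a list of rows, each an object of numbers: "wx", "wy", "wz": the turn, a rotation vector about the world's x, y, z in rad; "x", "y", "z": the shift along the world's x, y, z in cm; "gripper": the opening, from -1 (shut) to 1 (fully open). A call has 1 to 5 rows; each row shifts and turns the commanded pose from where the row before left it; what a row does not reach is not made up. A row lasts 1/12 s, in which the tool goes at most 41.7 mm and 7.16 degrees, less where a joint would pass 70% of its speed; a pose out of reach is approached as far as the arm can. A call with a gripper value outside its range is refused whole. The fingers move at their own pace and stop on an object; FORCE is the grip in N (left out, the last holds). Time passes only in rows, so rows that do not move let the fingers close. It gives the time, the measured TCP pose, the force, the opening and the grip force at its end, in the units of the state.
- readout.read_state(): the state, without advancing time (a new reading comes with each control period).
- optics.snapshot(name): name is "scene" or "side" or "wrist"; returns a dict with "image" (480x640x3 uint8, red, green, blue), "fovy" (degrees; the focal length in pixels is half the picture's height over the tangent of half this angle, whatever the lens; pixels are square), "cx", "cy" (the principal point, pixels), "k1" (the pictures are not rectified: a ray, as slopes to the right and down, at radius r is drawn at 1 + k1 r^2 times it, then the intrinsics apply), "R" (3x3) and "t" (3): a world point X has camera coordinates R X + t. Camera axes: x right, y down, z forward; pixel columns grow to the right and rows downward; lengths in m; the calibration is good to about 2 mm. A picture is of the moment at which its call begins. There is no depth.
- r.finish_job(): hands the job in; it is judged then, once.
Trained networks look in a picture, given as the dict that the camera call returned (one of the last four; its "shot" number tells which), for a name from the list of things; names that differ only in an ending like _2 or _b are one class to them, and where a whole thing is asked for, a point or a joint stands for the part that bears it (a point fixed in the world has none). Each returns a list of dicts, best first, with "confidence" (0 to 1); they miss things now and then, are a little off and sometimes report something else, mostly with a low value. They report only what shows in the picture. A call takes as long as a camera call. They do not tell look-alikes from the thing itself.
- optics.boxes_of(name, picture): "bbox" ([centre column, centre row, width, height] in pixels, round what is visible of it).
- optics.cut_out(name, picture): "region" (480x640 bool, what is visible of it) and "bbox" ([centre column, centre row, width, height] in pixels, round what is visible of it).
- optics.spot_point(name, picture): "point" ([row, column] in pixels: a listed point, or the origin of a listed thing).
The state is a dict: "t": time; "joint_pos": joint angles; "dq": joint speeds; "effort": joint torques, N m; "ee_pos": TCP position; "orientation": TCP orientation; "wrist_force": force on the tool from outside, world axes, zero at the start; "ft_torque": the same for the moment, N m; "grip_width": finger opening in m; "grip_force": force on a finger pad.
Only numpy, scipy, OpenCV 4.12 (cv2) and the standard library are available. Lean on these libraries where they do the work, as an engineer would, in place of code of your own. Each camera call takes 0.05 s, during which the arm holds its last target. There are 200 camera calls.

TASK

The curing lamp is locked in its charging stand: take the fork key from its pocket, turn the stand's lock screw a quarter turn clockwise with it (never with the fingers), and put the key down, back in its pocket or anywhere on the table. Then draw the lamp out of its sleeve, turn it level with its lens facing straight down, and hold it centred about 3 cm above the tooth in the plaster block. The program finishes while still holding the lamp there, steady and touching nothing but the gripper; leave the other things on the table where they are.

Things in the scene. Friction and masses are not known exactly. Their poses are not given: they have to be found in the camera images.
- lamp: Loose wand, 0.17 kg, 45 deg butt down in the stand. x: butt to head, z: away from the lens side; origin on the axis at the butt. Aluminium body 24 x 24 mm, x = 0 to 165; collar at x = 60 to 68 out to y = +/-25, z = +/-12; neck 12 thick to x = 210; round head there, 18 wide, z = +8 to -22, lens at its lower end. Grip the flat y sides at x = 100 to 150 (centre of mass near x = 95).
- lens (a point): Centre of the lamp's lens, at (210, 0, -22) mm in the lamp's frame; the lens looks along the lamp's -z.
- stand: White charging stand, fixed. Origin under its plate (150 x 130 x 20 mm, centred at y = 10). Sleeve, 27 mm square inside, 5 mm walls, rises at 45 deg to its +x round the lamp's first 55 mm; lamp butt at (-30, 0, 38); a 14 mm wide tongue lies under the lamp to 110 mm along it. The lamp comes out along its own x, 60 mm or more. Lock post, 22 thick, 98 tall, at x = 10, y = 42.
- lock (a joint): Lock screw on a vertical axis. 0 = locked: its blade lies over the lamp's +y collar ear and the lamp cannot be drawn. Grows clockwise seen from above, stop at 1.75 rad; fully open from 1.3. Starts at 0 to 0.15; stiff (0.04 N m), stays where it is left.
- lock_head (a point): Top of the screw's head, on its axis, 116 mm above the table. The head is an upright bar 24 long, 6 thick, 12 mm tall on a 22 mm round flange (top at 104 mm). The frame turns with the screw: bar along y, z up. The blade, 12 wide, 6 thick, level with the flange, points along -y to 28 mm from the axis.
- key: Fork key, 0.07 kg, loose, upright in its pocket. Origin at the fork's lower end, middle; z up. Two prongs, 18 mm along x, 5 thick, gap 10 mm in y, 11 deep, straddle the lock's bar (key x along the bar, either way round). Cross piece 22 x 20 at z = 11 to 17, stem 12 thick, white flat handle 34 in x, 12 in y, z = 40 to 72 mm: grip it across its y sides.
- key_holder: White open box fixed to the table, 37 (x) x 34 (y) x 22 mm tall, origin under its centre: the key's pocket, 27 x 24 mm inside, floor 5 mm above the table.
- model: Plaster block 60 x 60 x 40 mm, fixed to the table, origin under its centre, with one white tooth 15 mm wide and 10 mm tall in the middle of its top. (A plain plaster block without a tooth is a bystander.)
- tooth (a point): Centre of the tooth's top, 50 mm above the table.
- spare_block: Bystander: plain plaster block 55 x 55 x 35 mm, origin under its centre.
- dropper: Bystander: dropper bottle, 26 mm wide, 55 mm tall, origin under its centre.
- vial: Bystander: small glass jar, 32 mm wide, 60 mm tall, origin under its centre.
- dappen: Bystander: small clear cup, 48 mm wide, 30 mm tall, origin under its centre.
- tin: Bystander: low round steel tin, 56 mm wide, 30 mm tall, origin under its centre.
Mind the look-alikes: they are no part of the job. Leave any yellow look-alike of the key alone.

How it is judged:
By the outcome, as a careful person would: the job done as asked, in the order asked, and still so for the second after the job is handed in, while the arm keeps its last pose, push and grip.
It also fails if it takes over 72 s, if anything falls off the work surface, if the arm or the gripper's body presses on something with over 40 N, if the wrist force passes 120 N, or if a joint passes its speed limit or range.

## Working session

There is one attempt and no reset: what is moved stays moved. The work goes in short steps, Python scripts to look and compute and a shell command to move; the robot and the scene stay as the last step left them, time stands still between calls to the robot, and variables do not carry over. Pictures are saved under pics/ and viewed, at most 10 in all, crops included, and the job is handed in when it is done.

```bash
ls; mkdir -p pics
cat > h.py <<'E'
import numpy as np, cv2
from cell import readout, optics, r
def ray(p,u,v):
    f=240/np.tan(np.radians(p["fovy"])/2)
    d=np.array([(u-p["cx"])/f,(v-p["cy"])/f]); s=d.copy()
    for _ in range(30): s=d/(1+p["k1"]*(s@s))
    R=np.array(p["R"]);t=np.array(p["t"])
    w=R.T@np.array([s[0],s[1],1]); return -R.T@t, w/np.linalg.norm(w)
def onz(p,u,v,z):
    o,w=ray(p,u,v); return o+w*(z-o[2])/w[2]
def proj(p,X):
    c=np.array(p["R"])@np.array(X)+np.array(p["t"]); s=c[:2]/c[2]; s=s*(1+p["k1"]*(s@s))
    f=240/np.tan(np.radians(p["fovy"])/2); return np.array([p["cx"]+f*s[0],p["cy"]+f*s[1]])
def tri(obs):
    A=np.zeros((3,3));b=np.zeros(3)
    for p,u,v in obs:
        o,w=ray(p,u,v);M=np.eye(3)-np.outer(w,w);A+=M;b+=M@o
    X=np.linalg.solve(A,b); return X,[np.round(proj(p,X)-[u,v],1) for p,u,v in obs]
def save(p,n): cv2.imwrite(f"pics/{n}.png",p["image"][:,:,::-1])
E
python3 - <<'E'
from h import *
np.set_printoptions(precision=3,suppress=True)
P={n:optics.snapshot(n) for n in("scene","side","wrist")}
for n in P: save(P[n],n+"0")
for n in P:
    p=P[n]; print(n,p["fovy"],p["k1"],-np.array(p["R"]).T@np.array(p["t"]))
for name in ["lens","lock_head","key","key_holder","tooth","model","stand","lamp","spare_block"]:
    print(name)
    for n in P:
        for d in optics.spot_point(name,P[n])[:3]: print("  ",n,np.round(d["point"]),round(d["confidence"],2), onz(P[n],d["point"][1],d["point"][0],{"lock_head":.116,"tooth":.05,"key":.005}.get(name,0)))
E
```

```text
pics
scene 56.98854643038674 -0.0641663537427302 [ 0.975 -0.364  0.855]
side 52.614999342375484 0.01764414650001776 [ 0.4   -0.583  0.72 ]
wrist 59.9263925233048 0.02363624111211363 [ 0.267 -0.571  0.384]
lens
   scene [149. 436.] 0.55 [ 0.476  0.383 -0.   ]
   side [118. 265.] 0.68 [0.626 0.483 0.   ]
lock_head
   scene [131. 394.] 0.48 [0.441 0.243 0.116]
   side [148. 203.] 0.72 [0.443 0.249 0.116]
key
   scene [319. 234.] 0.82 [ 0.575 -0.299  0.005]
   scene [294. 264.] 0.7 [ 0.564 -0.217  0.005]
   scene [362. 234.] 0.56 [ 0.654 -0.344  0.005]
   side [402. 421.] 0.88 [ 0.654 -0.335  0.005]
   side [354. 341.] 0.65 [ 0.568 -0.22   0.005]
   side [393. 365.] 0.6 [ 0.58  -0.294  0.005]
key_holder
   scene [319. 234.] 0.73 [ 0.574 -0.297  0.   ]
   side [398. 363.] 0.69 [ 0.574 -0.299  0.   ]
tooth
   scene [233. 326.] 0.81 [ 0.544 -0.037  0.05 ]
   side [256. 296.] 0.86 [ 0.55  -0.033  0.05 ]
model
   scene [242. 240.] 0.66 [ 0.417 -0.191  0.   ]
   scene [248. 328.] 0.63 [ 0.552 -0.039 -0.   ]
   side [275. 297.] 0.76 [ 0.549 -0.037 -0.   ]
stand
   scene [175. 375.] 0.6 [0.448 0.192 0.   ]
   side [207. 220.] 0.88 [0.449 0.194 0.   ]
lamp
   scene [156. 366.] 0.71 [0.383 0.216 0.   ]
   side [395. 359.] 0.27 [ 0.57  -0.292  0.   ]
spare_block
   scene [349. 317.] 0.56 [ 0.727 -0.198  0.   ]
   side [313. 423.] 0.77 [ 0.734 -0.19   0.   ]
```

View pics/scene0.png

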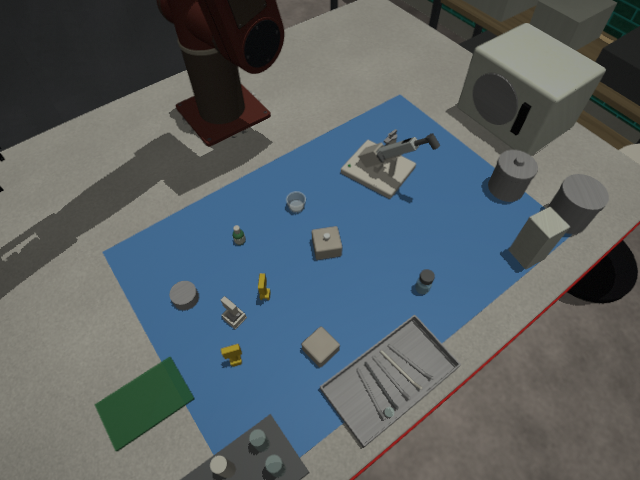

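View pics/side0.png

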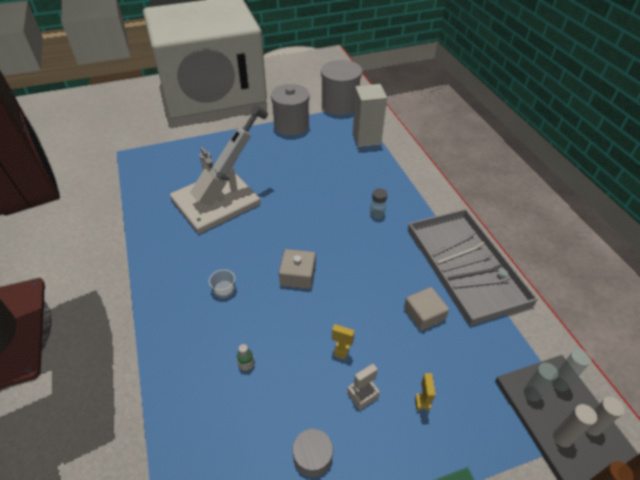

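Both pictures agree. The key-like things in scene view are white at (232,312) in its white box, yellow at (264,287) and yellow at (232,354). The white one in the white holder fits (side view (365,385)). The stand with the lamp is at scene (380,165) and side (215,190). The tooth block is at scene (326,242). I'll confirm with one crop mosaic.

Run:
```python
from h import *
np.set_printoptions(precision=4,suppress=True)
a=optics.snapshot("scene");b=optics.snapshot("side")
for n in ["lens","lock_head","tooth"]:
    da=optics.spot_point(n,a);db=optics.spot_point(n,b)
    if da and db: print(n,tri([(a,*da[0]["point"][::-1]),(b,*db[0]["point"][::-1])]))
def crop(p,u,v,w,h): 
    c=p["image"][v-h//2:v+h//2,u-w//2:u+w//2,::-1]; return cv2.resize(c,(400,300),interpolation=cv2.INTER_CUBIC)
m=np.vstack([np.hstack([crop(a,385,160,120,90),crop(b,220,170,160,120)]),np.hstack([crop(a,240,320,80,60),crop(b,375,375,80,60)])])
cv2.imwrite("pics/m1.png",m)
```

```text
lens (array([0.5712, 0.2293, 0.1775]), [array([-0.1,  0.4]), array([-0.3, -0.4])])
lock_head (array([0.4383, 0.2482, 0.1128]), [array([ 0.2, -0.6]), array([0.5, 0.6])])
tooth (array([ 0.55  , -0.0418,  0.0561]), [array([-0.3,  0.8]), array([-0.6, -0.8])])
```

View pics/m1.png

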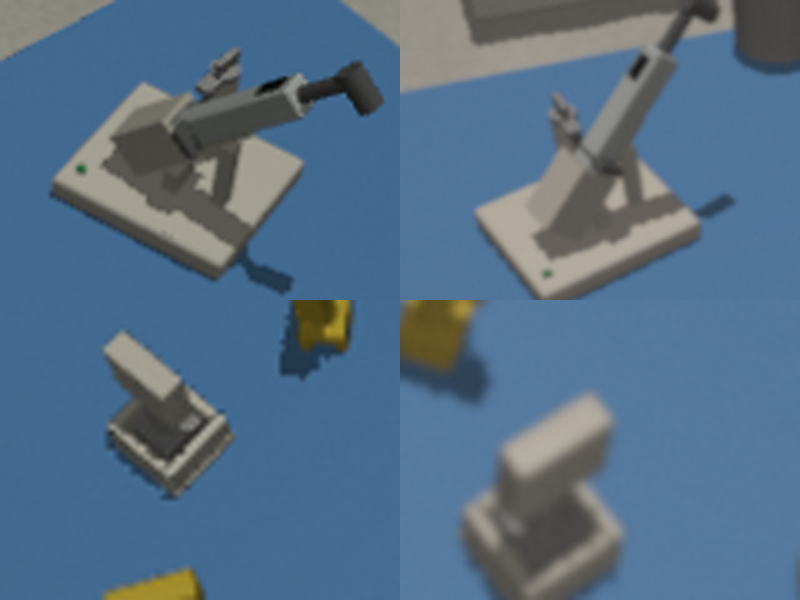

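The white key stands in the white box (lower crops); the yellow ones stand free. Next I fit the stand and the key by their corners.

Run:
```python
from h import *
np.set_printoptions(precision=4,suppress=True)
a=optics.snapshot("scene");b=optics.snapshot("side")
S=lambda x,y:(325+x/3.3333,115+y/3.3333); D=lambda x,y:(140+(x-400)/2.5,110+y/2.5)
print("scene plate",*[onz(a,*S(*c),.02)[:2] for c in [(52,182),(145,83),(303,163),(220,268)]])
print("side plate",*[onz(b,*D(*c),.02)[:2] for c in [(477,212),(700,228),(545,290)]])
K=lambda x,y:(200+x/5,290+(y-300)/5);L=lambda x,y:(335+(x-400)/5,345+(y-300)/5)
ka=[onz(a,*K(*c),.077)[:2] for c in [(105,347),(125,331),(186,380),(168,398)]]
kb=[onz(b,*L(*c),.077)[:2] for c in [(500,448),(518,463),(612,408),(588,392)]]
print(*ka,np.mean(ka,0));print(*kb,np.mean(kb,0))
print("tooth/model",[onz(a,*optics.spot_point("tooth",a)[0]["point"][::-1],.05),onz(b,*optics.spot_point("tooth",b)[0]["point"][::-1],.05)])
```

```text
scene plate [0.395  0.1208] [0.3562 0.2455] [0.4948 0.287 ] [0.5337 0.1671]
side plate [0.3561 0.2413] [0.5306 0.1609] [0.3953 0.1306]
[ 0.5594 -0.3037] [ 0.5581 -0.294 ] [ 0.5903 -0.2856] [ 0.5926 -0.295 ] [ 0.5751 -0.2946]
[ 0.5581 -0.2937] [ 0.5612 -0.2996] [ 0.5934 -0.2926] [ 0.5888 -0.2857] [ 0.5754 -0.2929]
tooth/model [array([ 0.55 , -0.039,  0.05 ]), array([ 0.5551, -0.0366,  0.05  ])]
```

```bash
python3 -c "
from h import *
s=readout.read_state();print(s)"; python3 -m inch '[{"x":3.5,"y":2.5,"gripper":-0.2},{"x":3.5,"y":2.5},{"x":3.5,"y":2.5},{"x":3.5,"y":2.5},{"x":3.5,"y":2.5}]' 20;  python3 -m inch '[{"x":3.5,"y":2.5},{"x":3.5,"y":2.5},{"x":3.5,"y":2.5},{"x":3.5,"y":2.5}]'
```

```text
{'t': 2.1, 'joint_pos': array([-7.96446562e+01,  1.26268706e+01,  8.74633270e+01, -9.18566882e-04,
        7.99119669e+01, -7.22433605e+00]), 'dq': array([-0.01334228,  0.00696586,  0.02759225, -0.03554264,  0.10459504,
        0.01720895]), 'effort': array([ 1.09627315e-03, -4.94546521e+01, -3.87699544e+01,  6.99628098e-02,
        4.67872946e-02, -2.32807587e-07]), 'ee_pos': array([ 0.18876307, -0.59578521,  0.22253754]), 'orientation': array([[ 9.53296996e-01,  3.02034496e-01, -2.23179340e-05],
       [ 3.02034497e-01, -9.53296996e-01,  3.43264131e-05],
       [-1.09078585e-05, -3.94640525e-05, -9.99999999e-01]]), 'wrist_force': array([0.14149182, 0.22923418, 0.07428803]), 'ft_torque': array([-0.04527456, -0.0042336 ,  0.1008704 ]), 'grip_force': 0.0, 'grip_width': 0.08726672386013451}schema error: expected keys wx, wy, wz, x, y, z, gripper
schema error: expected keys wx, wy, wz, x, y, z, gripper
```

```bash
python3 -m inch '[{"x":3.5,"y":2.7,"z":0,"wx":0,"wy":0,"wz":-0.06,"gripper":-0.2},{"x":3.5,"y":2.7,"z":0,"wx":0,"wy":0,"wz":0,"gripper":-0.2},{"x":3.5,"y":2.7,"z":0,"wx":0,"wy":0,"wz":0,"gripper":-0.2},{"x":3.5,"y":2.7,"z":0,"wx":0,"wy":0,"wz":0,"gripper":-0.2},{"x":3.5,"y":2.7,"z":0,"wx":0,"wy":0,"wz":0,"gripper":-0.2}]' 20;  python3 -m inch '[{"x":3.5,"y":2.7,"z":0,"wx":0,"wy":0,"wz":0,"gripper":-0.2},{"x":3.5,"y":2.7,"z":0,"wx":0,"wy":0,"wz":0,"gripper":-0.2},{"x":3.5,"y":2.7,"z":0,"wx":0,"wy":0,"wz":0,"gripper":-0.2},{"x":3.5,"y":2.7,"z":0,"wx":0,"wy":0,"wz":0,"gripper":-0.2},{"x":2,"y":1.5,"z":-2,"wx":0,"wy":0,"wz":0,"gripper":-0.2}]'
python3 - <<'E'
from h import *
np.set_printoptions(precision=4,suppress=True)
for _ in range(2): p=optics.snapshot("wrist")
save(p,"w1"); s=readout.read_state(); print(s["t"],s["ee_pos"],s["joint_pos"],s["grip_width"])
for n in ["key","key_holder"]:
    for d in optics.spot_point(n,p): print(n,d,onz(p,*d["point"][::-1],.0))
g=proj(p,s["ee_pos"]);print("tcp px",g)
E
```

```text
t: 2.52
ee_pos: [0.3549, -0.4673, 0.2227]
orientation: [[0.97, 0.244, 0.0], [0.244, -0.97, -0.0], [0.0, 0.0, -1.0]]
wrist_force: [1.0, -0.8, 0.9]
grip_width: 0.0616
grip_force: 0.0
t: 2.93
ee_pos: [0.5106, -0.3505, 0.2072]
orientation: [[0.969, 0.247, 0.007], [0.247, -0.969, -0.005], [0.006, 0.006, -1.0]]
wrist_force: [1.2, -0.1, 0.8]
grip_width: 0.0362
grip_force: 0.0
3.0333 [ 0.5076 -0.3475  0.1997] [-41.7788  12.3978  90.2184   0.0778  77.6115  33.7754] 0.0353136111199228
key {'point': [102.5, 190.7], 'confidence': 0.86} [ 0.5685 -0.2185  0.    ]
key {'point': [29.6, 359.3], 'confidence': 0.7} [ 0.6554 -0.3384  0.    ]
key {'point': [122.0, 278.6], 'confidence': 0.59} [ 0.5717 -0.292   0.    ]
key_holder {'point': [118.7, 283.4], 'confidence': 0.73} [ 0.5753 -0.2953  0.    ]
tcp px [323.5017 314.9472]
```

View pics/w1.png

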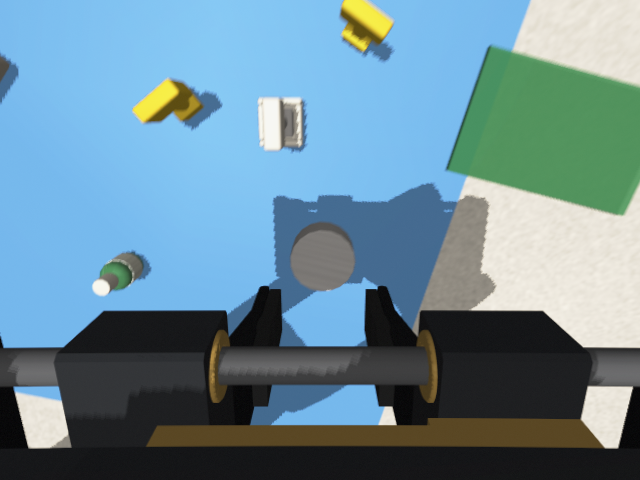

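The white key's handle is at (268,124) in its box (283,122), aligned with the tool; the yellow ones at (165,100) and (367,22) are well clear.

Run:
```python
from h import *
p=optics.snapshot("wrist")
c=[(258,98),(276.5,97),(278,150),(261,151)]
X=[onz(p,*q,.077)[:2] for q in c];print(np.round(X,4),np.mean(X,0))
for a,b in((0,3),(1,2)): d=X[a]-X[b];print(np.degrees(np.arctan2(d[1],d[0])))
# holder rim outer corners z .022
h=[(281,97),(303,97),(305,150),(281,151)]
print(np.round([onz(p,*q,.022)[:2] for q in h],4))
```

```text
[[ 0.5815 -0.2881]
 [ 0.585  -0.2996]
 [ 0.5522 -0.3078]
 [ 0.5487 -0.2968]] [ 0.56687165 -0.29807756]
14.924023929070763
13.997651750265337
[[ 0.5859 -0.297 ]
 [ 0.5901 -0.3135]
 [ 0.5513 -0.3244]
 [ 0.5458 -0.3059]]
```

```bash
python3 - <<'E'
from h import *
p=optics.snapshot("wrist"); s=readout.read_state(); print(s["ee_pos"],s["dq"].max())
for n in ["key","key_holder"]:
    for d in optics.cut_out(n,p)+optics.spot_point(n,p):
        if "region" in d: 
            print(n,d["bbox"],d["confidence"])
        else: print(n,d["point"],onz(p,*d["point"][::-1],.005))
E
python3 -m inch '[{"x":2.5,"y":2.0,"z":0,"wx":0,"wy":0,"wz":0,"gripper":-0.2},{"x":2.0,"y":1.5,"z":0,"wx":0,"wy":0,"wz":0,"gripper":-0.2},{"x":0.5,"y":0.5,"z":0,"wx":0,"wy":0,"wz":0,"gripper":-0.2},{"x":0,"y":0,"z":0,"wx":0,"wy":0,"wz":0,"gripper":-0.2},{"x":0,"y":0,"z":0,"wx":0,"wy":0,"wz":0,"gripper":-0.2}]'
python3 - <<'E'
from h import *
p=optics.snapshot("wrist"); save(p,"w2"); s=readout.read_state(); print(s["ee_pos"],s["joint_pos"])
for n in ["key","key_holder"]:
    for d in optics.cut_out(n,p)+optics.spot_point(n,p):
        if "region" in d: 
            print(n,d["bbox"],d["confidence"])
        else: print(n,d["point"],onz(p,*d["point"][::-1],.005))
E
```

```text
[ 0.5051946  -0.35265984  0.20305265] 0.14303414255700644
key [361.1, 20.6, 52.9, 41.1] 0.86
key [271.4, 114.0, 37.5, 54.1] 0.83
key [159.7, 90.2, 65.0, 46.7] 0.65
key [109.9, 276.2] [ 0.57515947 -0.29492411  0.005     ]
key [23.5, 356.5] [ 0.65267356 -0.34193438  0.005     ]
key [93.0, 181.7] [ 0.5689192  -0.21785255  0.005     ]
key_holder [275.2, 111.2, 45.9, 50.3] 0.74
key_holder [112.5, 279.3] [ 0.57379295 -0.29783437  0.005     ]
t: 3.85
ee_pos: [0.5552, -0.3122, 0.2026]
orientation: [[0.97, 0.245, -0.0], [0.245, -0.97, -0.001], [-0.001, 0.0, -1.0]]
wrist_force: [0.1, 0.2, 0.0]
grip_width: 0.0347
grip_force: 0.0
[ 0.55491725 -0.31254179  0.20260419] [-3.64582038e+01  1.50223929e+01  8.67854756e+01 -3.80027417e-02
  7.81979158e+01  3.94363618e+01]
key [204.8, 174.3, 55.7, 48.6] 0.73
key [395.6, 100.2, 55.2, 46.4] 0.69
key [306.5, 196.1, 28.2, 55.8] 0.68
key [161.7, 224.8] [ 0.57302815 -0.22156753  0.005     ]
key [97.8, 385.7] [ 0.65614199 -0.33999649  0.005     ]
key [182.5, 310.0] [ 0.57356212 -0.29635309  0.005     ]
key_holder [308.8, 184.9, 41.8, 46.7] 0.79
key_holder [181.8, 311.0] [ 0.57436766 -0.29705131  0.005     ]
```

View pics/w2.png

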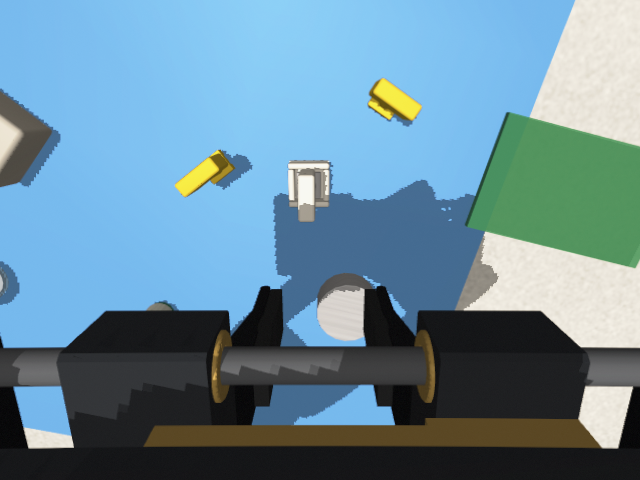

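The settled picture shows the white key's handle top near (306,187), centred in its box at (309,183), with yellow ones at (205,174) and (396,100). I'll move above it and check the geometry.

```bash
python3 - <<'E'
from h import *
p=optics.snapshot("wrist")
c=[(298,170.5),(314,170.5),(315,204),(299,204)]
X=[onz(p,*q,.077)[:2] for q in c];print(np.round(X,4),np.mean(X,0))
E
python3 -m inch '[{"x":2.0,"y":1.7,"z":-4,"wx":0,"wy":0,"wz":0,"gripper":-0.2},{"x":0,"y":0,"z":-3,"wx":0,"wy":0,"wz":0,"gripper":-0.2},{"x":0,"y":0,"z":0,"wx":0,"wy":0,"wz":0,"gripper":-0.2},{"x":0,"y":0,"z":0,"wx":0,"wy":0,"wz":0,"gripper":-0.2}]'
python3 - <<'E'
from h import *
p=optics.snapshot("wrist"); s=readout.read_state(); print(s["ee_pos"])
for d in optics.cut_out("key",p)[:3]:
    q=d["region"]; 
    ys,xs=np.nonzero(q); print(d["bbox"],d["confidence"],[onz(p,u,d["bbox"][1],.07)[:2] for u in (d["bbox"][0]-d["bbox"][2]/2,d["bbox"][0]+d["bbox"][2]/2)])
save(p,"w3")
print(proj(p,[.5745,-.2955,.077]))
E
```

```text
[[ 0.5916 -0.2859]
 [ 0.5943 -0.2966]
 [ 0.5716 -0.3029]
 [ 0.5688 -0.2919]] [ 0.58157718 -0.29436038]
t: 4.48
ee_pos: [0.5713, -0.2962, 0.1357]
orientation: [[0.97, 0.244, -0.004], [0.244, -0.97, 0.003], [-0.004, -0.004, -1.0]]
wrist_force: [-0.2, -1.2, 0.3]
grip_width: 0.035
grip_force: 0.0
[ 0.57265576 -0.29731702  0.1380498 ]
[431.9, 134.1, 74.4, 54.9] 0.94 [array([ 0.64779401, -0.31615185]), array([ 0.65727971, -0.35424309])]
[197.4, 220.1, 68.3, 66.9] 0.92 [array([ 0.57061487, -0.20333834]), array([ 0.58008413, -0.24064843])]
[322.0, 248.9, 34.3, 69.8] 0.87 [array([ 0.57352774, -0.28483068]), array([ 0.57839955, -0.30405761])]
[323.11000198 255.71531852]
```

```bash
python3 -m inch '[{"x":0.2,"y":0.2,"z":-3,"wx":0,"wy":0,"wz":0,"gripper":-0.2},{"x":0,"y":0,"z":-3,"wx":0,"wy":0,"wz":0,"gripper":-0.2},{"x":0,"y":0,"z":-3,"wx":0,"wy":0,"wz":0,"gripper":-0.2},{"x":0,"y":0,"z":-0.7,"wx":0,"wy":0,"wz":0,"gripper":-0.2},{"x":0,"y":0,"z":0,"wx":0,"wy":0,"wz":0,"gripper":-0.2}]'; python3 -m inch '[{"x":0,"y":0,"z":0,"wx":0,"wy":0,"wz":0,"gripper":-1},{"x":0,"y":0,"z":0,"wx":0,"wy":0,"wz":0,"gripper":-1},{"x":0,"y":0,"z":0,"wx":0,"wy":0,"wz":0,"gripper":-1},{"x":0,"y":0,"z":0,"wx":0,"wy":0,"wz":0,"gripper":-1},{"x":0,"y":0,"z":0,"wx":0,"wy":0,"wz":0,"gripper":-1}]' 35
```

```text
t: 5.0
ee_pos: [0.574, -0.2948, 0.0398]
orientation: [[0.97, 0.244, -0.002], [0.244, -0.97, 0.002], [-0.002, -0.002, -1.0]]
wrist_force: [0.2, 0.4, -0.8]
grip_width: 0.0347
grip_force: 0.0
t: 5.42
ee_pos: [0.5761, -0.2956, 0.0425]
orientation: [[0.97, 0.244, 0.002], [0.244, -0.97, -0.002], [0.002, 0.002, -1.0]]
wrist_force: [0.7, -0.6, 4.1]
grip_width: 0.0117
grip_force: 35.0
```

```bash
python3 -m inch '[{"x":0,"y":0,"z":3,"wx":0,"wy":0,"wz":0,"gripper":-1},{"x":0,"y":0,"z":4,"wx":0,"wy":0,"wz":0,"gripper":-1},{"x":0,"y":0,"z":4,"wx":0,"wy":0,"wz":0,"gripper":-1},{"x":0,"y":0,"z":4,"wx":0,"wy":0,"wz":0,"gripper":-1},{"x":-1,"y":3,"z":0.5,"wx":0,"wy":0,"wz":0.1,"gripper":-1}]' ; python3 -m inch '[{"x":-1,"y":3.8,"z":0,"wx":0,"wy":0,"wz":0.11,"gripper":-1},{"x":-1,"y":3.8,"z":0,"wx":0,"wy":0,"wz":0.11,"gripper":-1},{"x":-1,"y":3.8,"z":0,"wx":0,"wy":0,"wz":0.11,"gripper":-1},{"x":-1,"y":3.8,"z":0,"wx":0,"wy":0,"wz":0.11,"gripper":-1},{"x":-1,"y":3.8,"z":0,"wx":0,"wy":0,"wz":0.11,"gripper":-1}]';python3 -m inch '[{"x":-1,"y":3.8,"z":0,"wx":0,"wy":0,"wz":0.11,"gripper":-1},{"x":-1,"y":3.8,"z":0,"wx":0,"wy":0,"wz":0.11,"gripper":-1},{"x":-1,"y":3.8,"z":0,"wx":0,"wy":0,"wz":0.11,"gripper":-1},{"x":-1,"y":3.8,"z":0,"wx":0,"wy":0,"wz":0.11,"gripper":-1},{"x":0,"y":0,"z":0,"wx":0,"wy":0,"wz":0.11,"gripper":-1}]'
python3 - <<'E'
from h import *
np.set_printoptions(precision=4,suppress=True)
for _ in range(4): p=optics.snapshot("wrist")
save(p,"w4");s=readout.read_state(); print(s["ee_pos"],s["joint_pos"],s["grip_width"],s["wrist_force"])
for n in ["lock_head","key","stand"]:
    for d in optics.spot_point(n,p)[:2]: print(n,d,onz(p,*d["point"][::-1],{"lock_head":.116,"stand":0}.get(n,s["ee_pos"][2]-.0375)))
E
```

```text
t: 5.83
ee_pos: [0.5698, -0.2713, 0.2062]
orientation: [[0.942, 0.336, 0.014], [0.337, -0.942, -0.011], [0.009, 0.015, -1.0]]
wrist_force: [1.5, -1.0, 0.8]
grip_width: 0.0115
grip_force: 35.0
t: 6.25
ee_pos: [0.5142, -0.0733, 0.196]
orientation: [[0.62, 0.784, 0.001], [0.784, -0.62, -0.0], [0.0, 0.001, -1.0]]
wrist_force: [0.8, 0.3, -0.8]
grip_width: 0.0114
grip_force: 35.0
t: 6.67
ee_pos: [0.473, 0.083, 0.1961]
orientation: [[0.113, 0.994, -0.0], [0.994, -0.113, 0.003], [0.003, -0.001, -1.0]]
wrist_force: [0.4, -0.5, -0.5]
grip_width: 0.0117
grip_force: 35.0
[0.4753 0.0768 0.196 ] [ -0.203   -6.2201 110.0248  -0.0256  76.1523   7.0929] 0.01135941042936201 [ 0.2455  0.5062 -0.5178]
lock_head {'point': [323.8, 271.9], 'confidence': 0.25} [0.4359 0.0308 0.116 ]
key {'point': [282.4, 320.9], 'confidence': 0.62} [0.4736 0.0738 0.1585]
stand {'point': [63.4, 263.7], 'confidence': 0.83} [0.4433 0.1991 0.    ]
```

View pics/w4.png

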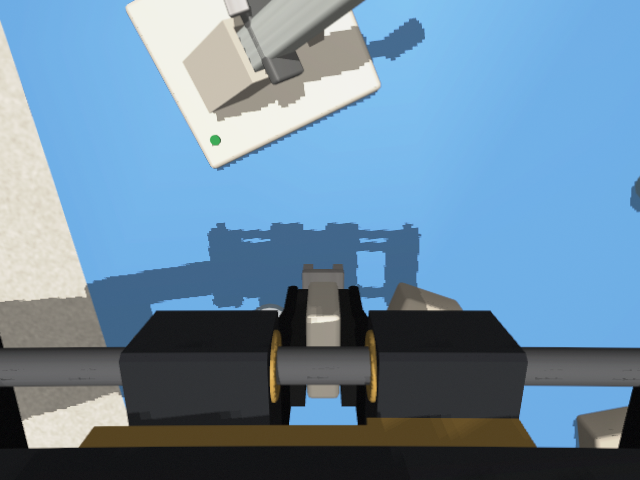

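The held fork shows at (322,272) with the prongs forward. The stand is ahead and the lock head is at the top edge (235,8). I'll move closer to see it.

```bash
python3 -m inch '[{"x":-0.2,"y":2,"z":0,"wx":0,"wy":0,"wz":0.12,"gripper":-1},{"x":-0.2,"y":2,"z":0,"wx":0,"wy":0,"wz":0.12,"gripper":-1},{"x":-0.1,"y":1.5,"z":0,"wx":0,"wy":0,"wz":0.12,"gripper":-1},{"x":0,"y":0,"z":0,"wx":0,"wy":0,"wz":0,"gripper":-1},{"x":0,"y":0,"z":0,"wx":0,"wy":0,"wz":0,"gripper":-1}]' ;  python3 - <<'E'
from h import *
np.set_printoptions(precision=4,suppress=True)
for _ in range(2): p=optics.snapshot("wrist")
a=optics.snapshot("scene");b=optics.snapshot("side")
save(p,"w5");s=readout.read_state(); print(s["ee_pos"],s["joint_pos"],s["orientation"][:,0])
obs=[]
for q in (p,a,b):
  for d in optics.spot_point("lock_head",q)[:1]: print(d,onz(q,*d["point"][::-1],.116)); obs.append((q,*d["point"][::-1]))
print(tri(obs))
cv2.imwrite("pics/w5c.png",cv2.resize(p["image"][0:330,100:540,::-1],(800,600),interpolation=cv2.INTER_CUBIC))
E
```

```text
t: 7.43
ee_pos: [0.4703, 0.1315, 0.1956]
orientation: [[-0.23, 0.973, -0.0], [0.973, 0.23, -0.0], [-0.0, -0.0, -1.0]]
wrist_force: [0.7, -0.0, -0.5]
grip_width: 0.012
grip_force: 35.0
[0.4703 0.131  0.1956] [  6.3134  -5.1689 109.1     -0.017   76.0767  -7.0103] [-0.2305  0.9731 -0.0003]
{'point': [43.7, 317.4], 'confidence': 0.67} [0.4411 0.2423 0.116 ]
{'point': [132.1, 395.1], 'confidence': 0.65} [0.4452 0.2435 0.116 ]
{'point': [147.0, 204.6], 'confidence': 0.71} [0.4462 0.2514 0.116 ]
(array([0.4445, 0.2425, 0.1197]), [array([6.5, 0.1]), array([-0.3, -1.2]), array([-0.4,  1.2])])
```

View pics/w5c.png

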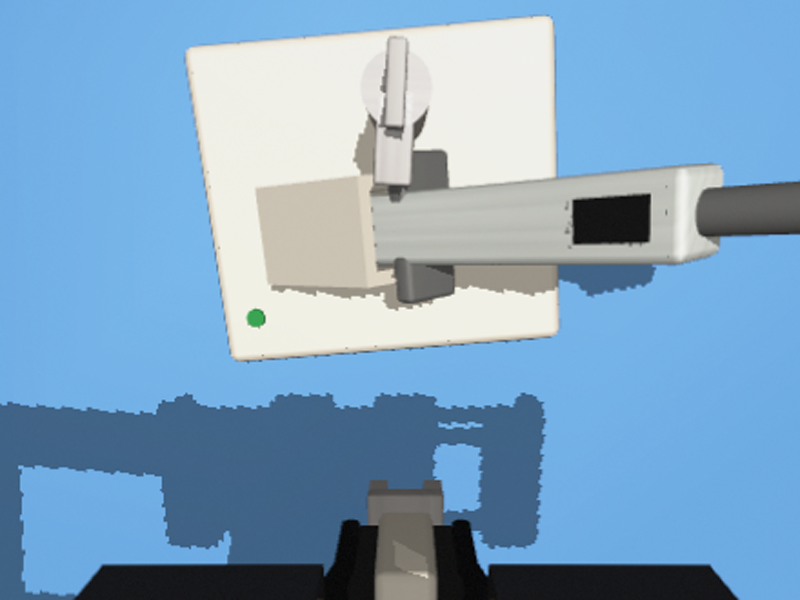

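Run:
```python
from h import *
np.set_printoptions(precision=4,suppress=True)
p=optics.snapshot("wrist"); s=readout.read_state(); C=lambda x,y:(100+x/1.818,y/1.818)
T=s["ee_pos"];O=s["orientation"]
for n,c,z in [("bar far L",(388,37),.116),("far R",(408,37),.116),("near L",(385,127),.116),("near R",(404,127),.116),("flange",(397,88),.104),("bladeL",(376,183),.104),("bladeR",(411,184),.104)]:
    print(n,onz(p,*C(*c),z)[:2])
P=np.array([onz(p,*C(*c),.02)[:2] for c in [(233,356),(187,48),(552,16),(558,331)]]);print(P,P.mean(0))
for i,j in((0,3),(1,2),(0,1),(3,2)): d=P[j]-P[i];print(np.linalg.norm(d),np.degrees(np.arctan2(d[1],d[0])))
for k in [(.009,.0100,0),(.009,-.01,0),(.009,.005,0),(.011,.010,.011),(.011,.010,.017),(.017,.006,.072),(.017,.006,.04)]:
    X=T+O[:,0]*k[0]+O[:,1]*k[1]+np.array([0,0,k[2]-.0375]); q=proj(p,X);print(k,(q-[100,0])*1.818)
```

```text
bar far L [0.4362 0.2528]
far R [0.4418 0.2541]
near L [0.4407 0.2294]
near R [0.4461 0.2307]
flange [0.4413 0.242 ]
bladeL [0.4411 0.2137]
bladeR [0.452  0.2159]
[[0.3912 0.1272]
 [0.3528 0.2466]
 [0.4919 0.2916]
 [0.531  0.1722]] [0.4417 0.2094]
0.1469116268308256 17.851132611366957
0.14620717071261166 17.92795733433889
0.12544323208793418 107.79194728002396
0.12564052196143216 108.11335382300413
(0.009, 0.01, 0) [440.8914 470.6673]
(0.009, -0.01, 0) [369.7236 470.7042]
(0.009, 0.005, 0) [423.0992 470.6752]
(0.011, 0.01, 0.011) [442.8847 477.7015]
(0.011, 0.01, 0.017) [444.005  485.8245]
(0.017, 0.006, 0.072) [437.7237 561.9178]
(0.017, 0.006, 0.04) [431.8348 497.6256]
```

Lock at (0.441, 0.242) from bar, flange and plate alike, bar yaw 100.7°, key about 3 mm back in the hand. Moving over it.

```bash
python3 -m inch '[{"x":-1,"y":4,"z":0,"wx":0,"wy":0,"wz":-0.045,"gripper":-1},{"x":-1,"y":4,"z":0,"wx":0,"wy":0,"wz":0,"gripper":-1},{"x":-0.9,"y":3.3,"z":0,"wx":0,"wy":0,"wz":0,"gripper":-1},{"x":0,"y":0,"z":0,"wx":0,"wy":0,"wz":0,"gripper":-1},{"x":0,"y":0,"z":0,"wx":0,"wy":0,"wz":0,"gripper":-1}]' ; python3 -m inch '[{"x":0,"y":0,"z":0,"wx":0,"wy":0,"wz":0,"gripper":-1},{"x":0,"y":0,"z":0,"wx":0,"wy":0,"wz":0,"gripper":-1}]'; python3 -c "
from h import *
s=readout.read_state();print(s['ee_pos'],s['joint_pos'],s['orientation'][:,0])"
```

```text
t: 8.25
ee_pos: [0.4405, 0.2463, 0.1957]
orientation: [[-0.193, 0.981, -0.0], [0.981, 0.193, -0.0], [-0.0, -0.0, -1.0]]
wrist_force: [0.0, -0.4, -1.0]
grip_width: 0.0118
grip_force: 35.0
t: 8.42
ee_pos: [0.4414, 0.2441, 0.1956]
orientation: [[-0.189, 0.982, 0.0], [0.982, 0.189, -0.0], [-0.0, -0.0, -1.0]]
wrist_force: [-0.2, -0.1, -0.5]
grip_width: 0.0121
grip_force: 35.0
[0.44138342 0.24412992 0.19564597] [ 2.00000645e+01 -2.82038488e+00  1.06881074e+02 -2.68031827e-02
  7.59467964e+01  9.12257054e+00] [-1.88821283e-01  9.82011356e-01 -4.68765126e-04]
```

```bash
python3 -m inch '[{"x":0,"y":0,"z":-2.0,"wx":0,"wy":0,"wz":0,"gripper":-1},{"x":0,"y":0,"z":-1.7,"wx":0,"wy":0,"wz":0,"gripper":-1},{"x":0,"y":0,"z":0,"wx":0,"wy":0,"wz":0,"gripper":-1},{"x":0,"y":0,"z":-0.3,"wx":0,"wy":0,"wz":0,"gripper":-1},{"x":0,"y":0,"z":-0.3,"wx":0,"wy":0,"wz":0,"gripper":-1}]' ; python3 -m inch '[{"x":0,"y":0,"z":0,"wx":0,"wy":0,"wz":0,"gripper":-1},{"x":0,"y":0,"z":0,"wx":0,"wy":0,"wz":0,"gripper":-1}]'
python3 - <<'E'
from h import *
p=optics.snapshot("wrist");a=optics.snapshot("scene");b=optics.snapshot("side")
f=lambda c,w,h:cv2.resize(c[:,:,::-1],(w,h),interpolation=cv2.INTER_CUBIC)
m=np.hstack([f(p["image"][180:480,170:470],400,400),f(b["image"][110:210,160:260],400,400)])
cv2.imwrite("pics/m6.png",m)
E
```

```text
t: 8.83
ee_pos: [0.442, 0.2446, 0.1535]
orientation: [[-0.189, 0.982, 0.001], [0.982, 0.189, 0.0], [0.0, 0.001, -1.0]]
wrist_force: [0.4, 0.2, -0.5]
grip_width: 0.0116
grip_force: 35.0
t: 9.0
ee_pos: [0.4417, 0.245, 0.1535]
orientation: [[-0.189, 0.982, 0.001], [0.982, 0.189, 0.0], [0.0, 0.001, -1.0]]
wrist_force: [0.4, -0.1, -1.1]
grip_width: 0.0113
grip_force: 35.0
```

View pics/m6.png

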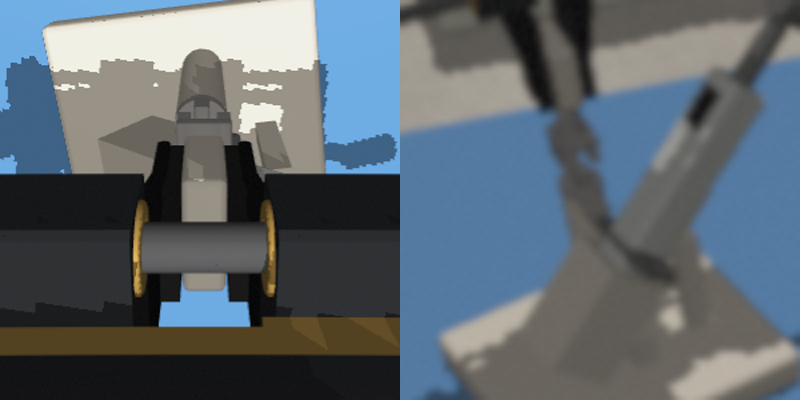

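The left half (wrist) shows the bar's end between the two prongs near (202,112). I'll lower the rest.

```bash
python3 -m inch '[{"x":-0.05,"y":0,"z":-0.3,"wx":0,"wy":0,"wz":0,"gripper":-1},{"x":0,"y":0,"z":-0.3,"wx":0,"wy":0,"wz":0,"gripper":-1},{"x":0,"y":0,"z":-0.2,"wx":0,"wy":0,"wz":0,"gripper":-1},{"x":0,"y":0,"z":0,"wx":0,"wy":0,"wz":0,"gripper":-1},{"x":0,"y":0,"z":0,"wx":0,"wy":0,"wz":0,"gripper":-1}]'
```

```text
t: 9.57
ee_pos: [0.4403, 0.245, 0.1443]
orientation: [[-0.19, 0.982, -0.001], [0.982, 0.19, -0.0], [-0.0, -0.001, -1.0]]
wrist_force: [-0.6, 0.9, -0.5]
grip_width: 0.0117
grip_force: 35.0
```

```bash
python3 -m inch '[{"x":0.02,"y":0,"z":0,"wx":0,"wy":0,"wz":-0.115,"gripper":-1},{"x":0.02,"y":0,"z":0,"wx":0,"wy":0,"wz":-0.115,"gripper":-1},{"x":0.02,"y":0,"z":0,"wx":0,"wy":0,"wz":-0.115,"gripper":-1},{"x":0.02,"y":0,"z":0,"wx":0,"wy":0,"wz":-0.115,"gripper":-1},{"x":0.02,"y":-0.02,"z":0,"wx":0,"wy":0,"wz":-0.115,"gripper":-1}]'; python3 -m inch '[{"x":0.02,"y":-0.02,"z":0,"wx":0,"wy":0,"wz":-0.115,"gripper":-1},{"x":0.02,"y":-0.02,"z":0,"wx":0,"wy":0,"wz":-0.115,"gripper":-1},{"x":0.02,"y":-0.02,"z":0,"wx":0,"wy":0,"wz":-0.115,"gripper":-1},{"x":0.02,"y":-0.02,"z":0,"wx":0,"wy":0,"wz":-0.115,"gripper":-1},{"x":0.02,"y":-0.02,"z":0,"wx":0,"wy":0,"wz":-0.115,"gripper":-1}]'
```

```text
t: 9.98
ee_pos: [0.442, 0.245, 0.1448]
orientation: [[0.38, 0.925, 0.001], [0.925, -0.38, 0.0], [0.001, 0.001, -1.0]]
wrist_force: [1.7, -0.4, -3.0]
grip_width: 0.0116
grip_force: 35.0
t: 10.4
ee_pos: [0.4434, 0.2439, 0.1448]
orientation: [[0.822, 0.57, 0.002], [0.57, -0.822, 0.0], [0.002, 0.001, -1.0]]
wrist_force: [3.4, 1.2, -2.3]
grip_width: 0.0118
grip_force: 35.0
```

```bash
python3 -m inch '[{"x":0.02,"y":-0.02,"z":0,"wx":0,"wy":0,"wz":-0.115,"gripper":-1},{"x":0.02,"y":-0.02,"z":0,"wx":0,"wy":0,"wz":-0.115,"gripper":-1},{"x":0.02,"y":-0.02,"z":0,"wx":0,"wy":0,"wz":-0.115,"gripper":-1},{"x":0.02,"y":-0.02,"z":0,"wx":0,"wy":0,"wz":-0.115,"gripper":-1},{"x":0,"y":0,"z":0,"wx":0,"wy":0,"wz":0,"gripper":-1}]'; python3 -m inch '[{"x":0,"y":0,"z":0,"wx":0,"wy":0,"wz":0,"gripper":-1}]'; python3 -c "
from h import *
s=readout.read_state();print(s['ee_pos'],s['ft_torque'],s['joint_pos'],s['orientation'][:,0])"
```

```text
t: 10.82
ee_pos: [0.444, 0.2427, 0.1448]
orientation: [[0.989, 0.147, 0.001], [0.147, -0.989, -0.001], [0.001, 0.001, -1.0]]
wrist_force: [2.1, -1.7, -1.4]
grip_width: 0.0116
grip_force: 35.0
t: 10.9
ee_pos: [0.4439, 0.2428, 0.1449]
orientation: [[0.988, 0.155, 0.001], [0.155, -0.988, -0.0], [0.001, 0.001, -1.0]]
wrist_force: [1.8, -1.7, -1.2]
grip_width: 0.0117
grip_force: 35.0
[0.4438858  0.24277911 0.14488473] [-0.41093426 -0.49951214 -0.00606965] [ 1.97688254e+01  3.00050810e-01  1.09536679e+02 -4.67232236e-02
  7.01191045e+01  1.00890114e+02] [9.87974043e-01 1.54617194e-01 9.01776893e-04]
```

```bash
python3 -m inch '[{"x":0,"y":0,"z":1,"wx":0,"wy":0,"wz":0,"gripper":-1},{"x":0,"y":0,"z":2,"wx":0,"wy":0,"wz":0,"gripper":-1},{"x":0,"y":0,"z":2.5,"wx":0,"wy":0,"wz":0,"gripper":-1},{"x":-2,"y":-2,"z":0,"wx":0,"wy":0,"wz":0,"gripper":-1},{"x":-3,"y":-2.5,"z":0,"wx":0,"wy":0,"wz":0,"gripper":-1}]'; python3 -m inch '[{"x":-2.5,"y":-2,"z":0,"wx":0,"wy":0,"wz":0,"gripper":-1},{"x":0,"y":0,"z":0,"wx":0,"wy":0,"wz":0,"gripper":-1},{"x":0,"y":0,"z":0,"wx":0,"wy":0,"wz":0,"gripper":-1}]'
python3 - <<'E'
from h import *
np.set_printoptions(precision=3,suppress=True)
p=optics.snapshot("wrist");a=optics.snapshot("scene");b=optics.snapshot("side")
s=readout.read_state();print(s["ee_pos"],s["grip_width"])
for n in ["dappen","vial","dropper","lock_head"]:
    for k,q in (("s",a),("d",b),("w",p)):
        for d in optics.spot_point(n,q)[:1]: print(n,k,d["confidence"],d["point"],onz(q,*d["point"][::-1],.116 if n=="lock_head" else 0))
f=lambda c,w,h:cv2.resize(c[:,:,::-1],(w,h),interpolation=cv2.INTER_CUBIC)
cv2.imwrite("pics/m7.png",np.hstack([f(p["image"][0:480,80:560],400,400),f(a["image"][100:200,340:440],400,400)]))
E
```

```text
t: 11.32
ee_pos: [0.3954, 0.1991, 0.2028]
orientation: [[0.988, 0.155, 0.005], [0.155, -0.988, 0.002], [0.005, -0.002, -1.0]]
wrist_force: [-0.6, -1.5, 0.5]
grip_width: 0.0118
grip_force: 35.0
t: 11.57
ee_pos: [0.3675, 0.1779, 0.2005]
orientation: [[0.988, 0.153, 0.001], [0.153, -0.988, 0.001], [0.001, -0.001, -1.0]]
wrist_force: [0.3, 0.2, -1.4]
grip_width: 0.0116
grip_force: 35.0
[0.369 0.179 0.201] 0.01182871592308558
dappen s 0.83 [200.9, 296.1] [ 0.396 -0.018  0.   ]
dappen w 0.81 [195.1, 564.6] [ 0.41 -0.03  0.  ]
vial s 0.85 [289.5, 421.3] [ 0.757  0.06  -0.   ]
vial d 0.59 [217.5, 375.9] [0.751 0.055 0.   ]
dropper s 0.51 [243.3, 238.9] [ 0.419 -0.194  0.   ]
dropper d 0.92 [365.1, 245.2] [ 0.415 -0.186  0.   ]
lock_head s 0.6 [129.9, 395.3] [0.44  0.249 0.116]
lock_head d 0.47 [147.7, 202.0] [0.441 0.251 0.116]
lock_head w 0.75 [106.6, 233.8] [0.443 0.24  0.116]
```

View pics/m7.png

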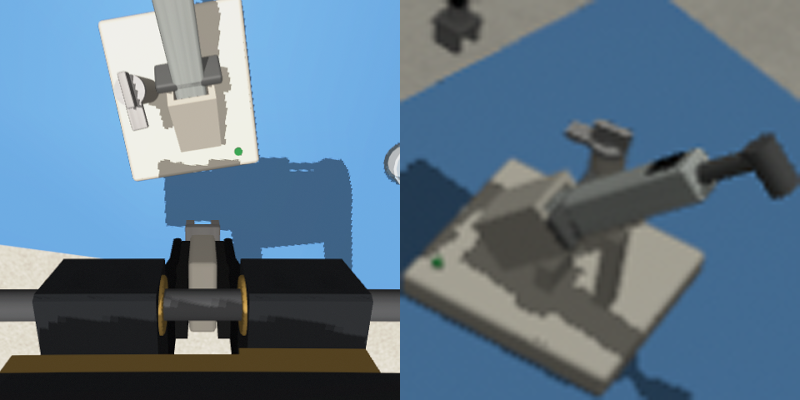

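The lock blade now lies along the lamp, off the ear at (160,80); bar parallel to the plate's edge, about 90°. I'll set the key down at about (0.49, 0.07), which is clear of dappen and model.

```bash
python3 -m inch '[{"x":2.5,"y":-2.5,"z":0,"wx":0,"wy":0,"wz":0,"gripper":-1},{"x":3,"y":-2.5,"z":-0.5,"wx":0,"wy":0,"wz":0,"gripper":-1},{"x":3,"y":-2.5,"z":-1,"wx":0,"wy":0,"wz":0,"gripper":-1},{"x":2.5,"y":-2.5,"z":-2,"wx":0,"wy":0,"wz":0,"gripper":-1},{"x":1.1,"y":-0.9,"z":-3,"wx":0,"wy":0,"wz":0,"gripper":-1}]'; python3 -m inch '[{"x":0,"y":0,"z":-4,"wx":0,"wy":0,"wz":0,"gripper":-1},{"x":0,"y":0,"z":-3,"wx":0,"wy":0,"wz":0,"gripper":-1},{"x":0,"y":0,"z":-1.2,"wx":0,"wy":0,"wz":0,"gripper":-1},{"x":0,"y":0,"z":0,"wx":0,"wy":0,"wz":0,"gripper":-1},{"x":0,"y":0,"z":0,"wx":0,"wy":0,"wz":0,"gripper":-1}]'; python3 -m inch '[{"x":0,"y":0,"z":0,"wx":0,"wy":0,"wz":0,"gripper":-1},{"x":0,"y":0,"z":0,"wx":0,"wy":0,"wz":0,"gripper":-1}]'
```

```text
t: 12.73
ee_pos: [0.4948, 0.0659, 0.1371]
orientation: [[0.989, 0.149, 0.008], [0.149, -0.989, -0.001], [0.008, 0.003, -1.0]]
wrist_force: [0.6, -0.3, -0.8]
grip_width: 0.012
grip_force: 35.0
t: 13.15
ee_pos: [0.4889, 0.069, 0.0522]
orientation: [[0.989, 0.151, -0.002], [0.151, -0.989, 0.0], [-0.002, -0.0, -1.0]]
wrist_force: [0.5, 0.3, -0.2]
grip_width: 0.0117
grip_force: 35.0
t: 13.32
ee_pos: [0.4911, 0.0691, 0.0547]
orientation: [[0.988, 0.151, 0.004], [0.151, -0.988, -0.0], [0.004, 0.001, -1.0]]
wrist_force: [0.1, 0.9, -0.8]
grip_width: 0.0118
grip_force: 35.0
```

```bash
python3 -m inch '[{"x":0,"y":0,"z":-0.8,"wx":0,"wy":0,"wz":0,"gripper":-1},{"x":0,"y":0,"z":-0.5,"wx":0,"wy":0,"wz":0,"gripper":-1},{"x":0,"y":0,"z":-0.2,"wx":0,"wy":0,"wz":0,"gripper":-1},{"x":0,"y":0,"z":0,"wx":0,"wy":0,"wz":0,"gripper":-1},{"x":0,"y":0,"z":0,"wx":0,"wy":0,"wz":0,"gripper":-1}]'; python3 -m inch '[{"x":0,"y":0,"z":0,"wx":0,"wy":0,"wz":0,"gripper":-1},{"x":0,"y":0,"z":0,"wx":0,"wy":0,"wz":0,"gripper":-1},{"x":0,"y":0,"z":0,"wx":0,"wy":0,"wz":0,"gripper":-1}]'
```

```text
t: 13.73
ee_pos: [0.4893, 0.0691, 0.0376]
orientation: [[0.988, 0.151, -0.0], [0.151, -0.988, -0.0], [-0.0, -0.0, -1.0]]
wrist_force: [-0.0, 0.1, -0.2]
grip_width: 0.0116
grip_force: 35.0
t: 13.98
ee_pos: [0.4893, 0.069, 0.0376]
orientation: [[0.988, 0.151, -0.0], [0.151, -0.988, -0.0], [-0.0, -0.0, -1.0]]
wrist_force: [0.2, 0.4, -0.9]
grip_width: 0.0118
grip_force: 35.0
```

```bash
python3 -m inch '[{"x":0,"y":0,"z":-0.1,"wx":0,"wy":0,"wz":0,"gripper":-1},{"x":0,"y":0,"z":0,"wx":0,"wy":0,"wz":0,"gripper":-1},{"x":0,"y":0,"z":0,"wx":0,"wy":0,"wz":0,"gripper":-1}]'; python3 -m inch '[{"x":0,"y":0,"z":-0.1,"wx":0,"wy":0,"wz":0,"gripper":-1},{"x":0,"y":0,"z":0,"wx":0,"wy":0,"wz":0,"gripper":-1},{"x":0,"y":0,"z":0,"wx":0,"wy":0,"wz":0,"gripper":-1}]'
```

```text
t: 14.23
ee_pos: [0.4896, 0.0691, 0.0375]
orientation: [[0.988, 0.151, 0.0], [0.151, -0.988, -0.0], [0.0, 0.0, -1.0]]
wrist_force: [-2.2, -0.9, 5.9]
grip_width: 0.0119
grip_force: 35.0
t: 14.48
ee_pos: [0.4898, 0.0691, 0.0374]
orientation: [[0.988, 0.151, 0.0], [0.151, -0.988, -0.0], [0.0, 0.0, -1.0]]
wrist_force: [-6.4, 0.6, 13.8]
grip_width: 0.0118
grip_force: 35.0
```

Key has touched down (force rose, height stopped). I'll unload it, open, lift clear, turn to the stand's yaw and start tilting.

```bash
python3 -m inch '[{"x":0,"y":0,"z":0.15,"wx":0,"wy":0,"wz":0,"gripper":-1},{"x":0,"y":0,"z":0,"wx":0,"wy":0,"wz":0,"gripper":0.1},{"x":0,"y":0,"z":0,"wx":0,"wy":0,"wz":0,"gripper":0.1},{"x":0,"y":0,"z":0,"wx":0,"wy":0,"wz":0,"gripper":0.1},{"x":0,"y":0,"z":0,"wx":0,"wy":0,"wz":0,"gripper":0.1}]'; python3 -m inch '[{"x":0,"y":0,"z":1,"wx":0,"wy":0,"wz":0,"gripper":0.1},{"x":0,"y":0,"z":3,"wx":0,"wy":0,"wz":0,"gripper":0.1},{"x":0,"y":0,"z":4,"wx":0,"wy":0,"wz":0,"gripper":0.1},{"x":0,"y":0,"z":4,"wx":0,"wy":0,"wz":0.08,"gripper":0.1},{"x":0,"y":0,"z":4,"wx":0,"wy":0,"wz":0.08,"gripper":0.1}]'; python3 -m inch '[{"x":-1,"y":2.5,"z":0.5,"wx":0.0345,"wy":-0.1068,"wz":0,"gripper":0.1},{"x":-1,"y":2.5,"z":0.5,"wx":0.0345,"wy":-0.1068,"wz":0,"gripper":0.1},{"x":-1,"y":2.5,"z":0.5,"wx":0.0345,"wy":-0.1068,"wz":0,"gripper":0.1},{"x":-1,"y":2.5,"z":0.5,"wx":0.0345,"wy":-0.1068,"wz":0,"gripper":0.1},{"x":0,"y":0,"z":0,"wx":0,"wy":0,"wz":0,"gripper":0.1}]'; python3 -c "
from h import *
p=optics.snapshot('wrist');p=optics.snapshot('wrist');save(p,'w8')
s=readout.read_state();print(s['ee_pos'],s['joint_pos'],s['orientation'])"
```

```text
t: 14.9
ee_pos: [0.4893, 0.069, 0.037]
orientation: [[0.989, 0.151, -0.0], [0.151, -0.989, 0.0], [-0.0, -0.0, -1.0]]
wrist_force: [-0.2, 0.1, 0.4]
grip_width: 0.0306
grip_force: 0.0
t: 15.32
ee_pos: [0.4888, 0.0691, 0.1994]
orientation: [[0.951, 0.31, -0.0], [0.31, -0.951, 0.0], [-0.0, -0.0, -1.0]]
wrist_force: [1.5, -0.1, 0.3]
grip_width: 0.0477
grip_force: 0.0
t: 15.73
ee_pos: [0.4439, 0.1714, 0.2151]
orientation: [[0.856, 0.31, 0.414], [0.278, -0.951, 0.137], [0.437, -0.002, -0.9]]
wrist_force: [0.2, -0.7, -1.6]
grip_width: 0.0475
grip_force: 0.0
[0.44811245 0.16963713 0.21786421] [  8.22093664 -31.00658575 130.01932808   5.11695013  55.60410959
  78.27555845] [[ 8.56103211e-01  3.09003945e-01  4.14250956e-01]
 [ 2.78337722e-01 -9.51060670e-01  1.34207732e-01]
 [ 4.35448510e-01  4.05996619e-04 -9.00213547e-01]]
```

```bash
python3 -m inch '[{"x":1.5,"y":2,"z":0,"wx":0,"wy":0,"wz":0,"gripper":0.1},{"x":1.2,"y":2,"z":-1.5,"wx":0,"wy":0,"wz":0,"gripper":0.1},{"x":0,"y":0,"z":-2.2,"wx":0,"wy":0,"wz":0,"gripper":0.1},{"x":0,"y":0,"z":0,"wx":0,"wy":0,"wz":0,"gripper":0.1},{"x":0,"y":0,"z":0,"wx":0,"wy":0,"wz":0,"gripper":0.1}]';  python3 - <<'E'
from h import *
np.set_printoptions(precision=4,suppress=True)
for _ in range(2): p=optics.snapshot("wrist")
save(p,"w9"); s=readout.read_state(); print(s["ee_pos"],s["joint_pos"],s["orientation"][:,2])
B=np.array([.4163,.1907,.038]);ax=np.array([.6729,.2174,.7071]);ys=np.array([-.3074,.9516,0]);az=np.cross(ax,ys)
L=lambda x,y,z:proj(p,B+ax*x+ys*y+az*z)
print("lens proj",L(.21,0,-.022))
for d in optics.spot_point("lens",p)[:1]: print("lens",d)
for d in optics.spot_point("lock_head",p)[:1]: print(d,proj(p,[.4413,.2423,.116]))
for d in optics.cut_out("lamp",p)[:2]:
    q=d["region"];print(d["confidence"],d["bbox"])
    for x in (.09,.11,.13,.15,.19):
        l,rr=L(x,.012,.012),L(x,-.012,.012); v=int(round((l[1]+rr[1])/2))
        c=np.nonzero(q[v])[0] if 0<=v<480 else []; print(x,l,rr,(c.min(),c.max()) if len(c) else None)
E
```

```text
t: 16.25
ee_pos: [0.4762, 0.2084, 0.1788]
orientation: [[0.86, 0.306, 0.409], [0.277, -0.952, 0.132], [0.429, -0.0, -0.903]]
wrist_force: [0.3, 0.3, 0.4]
grip_width: 0.0478
grip_force: 0.0
[0.4774 0.2085 0.1812] [ 13.7381 -20.6443 127.2086   2.3853  47.7916  84.7256] [ 0.4133  0.1328 -0.9009]
lens proj [318.5887  99.3105]
lens {'point': [98.6, 321.0], 'confidence': 0.79}
0.57 [324.5, 214.2, 78.7, 271.3]
0.09 [299.4456 320.5531] [339.7852 320.4966] (np.int64(286), np.int64(358))
0.11 [298.2362 296.2869] [340.5969 296.2284] (np.int64(301), np.int64(342))
0.13 [296.8944 269.4664] [341.4978 269.4058] (np.int64(300), np.int64(343))
0.15 [295.3963 239.6472] [342.5039 239.5846] (np.int64(298), np.int64(344))
0.19 [291.8012 168.6234] [344.9194 168.5572] (np.int64(309), np.int64(333))
```

The prediction agrees with the lamp mask and lens to about 1 mm. Approaching and gripping.

```bash
python3 -m inch '[{"x":1.2,"y":0.4,"z":-2.8,"wx":0,"wy":0,"wz":0,"gripper":0.1},{"x":1.2,"y":0.4,"z":-2.8,"wx":0,"wy":0,"wz":0,"gripper":0.1},{"x":0.7,"y":0.3,"z":-1.6,"wx":0,"wy":0,"wz":0,"gripper":0.1},{"x":0,"y":0,"z":0,"wx":0,"wy":0,"wz":0,"gripper":0.1},{"x":0,"y":0,"z":0,"wx":0,"wy":0,"wz":0,"gripper":0.1}]';python3 -m inch '[{"x":0,"y":0,"z":0,"wx":0,"wy":0,"wz":0,"gripper":0.1},{"x":0,"y":0,"z":0,"wx":0,"wy":0,"wz":0,"gripper":0.1}]'
```

```text
t: 16.92
ee_pos: [0.5071, 0.2197, 0.108]
orientation: [[0.858, 0.307, 0.412], [0.276, -0.952, 0.133], [0.433, -0.0, -0.902]]
wrist_force: [0.2, -0.1, -0.3]
grip_width: 0.0477
grip_force: 0.0
t: 17.08
ee_pos: [0.5084, 0.2202, 0.1105]
orientation: [[0.856, 0.307, 0.416], [0.276, -0.952, 0.134], [0.437, -0.0, -0.899]]
wrist_force: [0.1, -1.1, 0.1]
grip_width: 0.0477
grip_force: 0.0
```

```bash
python3 -m inch '[{"x":0,"y":0,"z":0,"wx":0,"wy":0,"wz":0,"gripper":-0.3},{"x":0,"y":0,"z":0,"wx":0,"wy":0,"wz":0,"gripper":-1},{"x":0,"y":0,"z":0,"wx":0,"wy":0,"wz":0,"gripper":-1},{"x":0,"y":0,"z":0,"wx":0,"wy":0,"wz":0,"gripper":-1},{"x":0,"y":0,"z":0,"wx":0,"wy":0,"wz":0,"gripper":-1}]' 40;python3 -m inch '[{"x":0,"y":0,"z":0,"wx":0,"wy":0,"wz":0,"gripper":-1},{"x":0,"y":0,"z":0,"wx":0,"wy":0,"wz":0,"gripper":-1}]'
```

```text
t: 17.5
ee_pos: [0.5075, 0.22, 0.1086]
orientation: [[0.857, 0.307, 0.414], [0.276, -0.952, 0.133], [0.435, -0.0, -0.901]]
wrist_force: [-0.9, -1.0, 3.5]
grip_width: 0.0239
grip_force: 40.0
t: 17.67
ee_pos: [0.5075, 0.22, 0.1085]
orientation: [[0.857, 0.307, 0.413], [0.276, -0.952, 0.133], [0.434, -0.0, -0.901]]
wrist_force: [-2.1, -1.9, 4.6]
grip_width: 0.0235
grip_force: 40.0
```

```bash
python3 -m inch '[{"x":0.34,"y":0.11,"z":0.35,"wx":0,"wy":0,"wz":0,"gripper":-1},{"x":0.34,"y":0.11,"z":0.35,"wx":0,"wy":0,"wz":0,"gripper":-1},{"x":0.34,"y":0.11,"z":0.35,"wx":0,"wy":0,"wz":0,"gripper":-1},{"x":0,"y":0,"z":0,"wx":0,"wy":0,"wz":0,"gripper":-1}]'
```

```text
t: 18.0
ee_pos: [0.5174, 0.2234, 0.1186]
orientation: [[0.858, 0.307, 0.411], [0.277, -0.952, 0.133], [0.432, -0.001, -0.902]]
wrist_force: [-4.9, -1.6, 3.0]
grip_width: 0.0234
grip_force: 40.0
```

Low force, so it's sliding freely; I'll continue out to about 9.5 cm.

```bash
python3 -m inch '[{"x":0.67,"y":0.22,"z":0.71,"wx":0,"wy":0,"wz":0,"gripper":-1},{"x":0.67,"y":0.22,"z":0.71,"wx":0,"wy":0,"wz":0,"gripper":-1},{"x":0.67,"y":0.22,"z":0.71,"wx":0,"wy":0,"wz":0,"gripper":-1},{"x":0.67,"y":0.22,"z":0.71,"wx":0,"wy":0,"wz":0,"gripper":-1},{"x":0.67,"y":0.22,"z":0.71,"wx":0,"wy":0,"wz":0,"gripper":-1}]'; python3 -m inch '[{"x":0.67,"y":0.22,"z":0.71,"wx":0,"wy":0,"wz":0,"gripper":-1},{"x":0.67,"y":0.22,"z":0.71,"wx":0,"wy":0,"wz":0,"gripper":-1},{"x":0.67,"y":0.22,"z":0.71,"wx":0,"wy":0,"wz":0,"gripper":-1},{"x":0,"y":0,"z":0,"wx":0,"wy":0,"wz":0,"gripper":-1},{"x":0,"y":0,"z":0,"wx":0,"wy":0,"wz":0,"gripper":-1}]'
python3 - <<'E'
from h import *
np.set_printoptions(precision=4,suppress=True)
a=optics.snapshot("scene");b=optics.snapshot("side");p=optics.snapshot("wrist");s=readout.read_state();print(s["joint_pos"])
for n in ("lens","key"):
  for k,q in (("a",a),("b",b),("w",p)):
    for d in optics.spot_point(n,q)[:3]: print(n,k,d,onz(q,*d["point"][::-1],0.0))
# expected lens, if lamp kept its grasp
R=s["orientation"];print(s["ee_pos"])
E
```

```text
t: 18.42
ee_pos: [0.5521, 0.2347, 0.1552]
orientation: [[0.857, 0.307, 0.414], [0.276, -0.952, 0.134], [0.435, -0.0, -0.901]]
wrist_force: [-1.0, -0.0, -1.3]
grip_width: 0.0237
grip_force: 40.0
t: 18.83
ee_pos: [0.5722, 0.2412, 0.1766]
orientation: [[0.857, 0.307, 0.415], [0.276, -0.952, 0.134], [0.436, -0.0, -0.9]]
wrist_force: [-0.1, -0.2, -2.2]
grip_width: 0.0235
grip_force: 40.0
[ 14.8482  -4.322  114.4699   1.9022  44.2323  85.9248]
lens a {'point': [136.8, 471.0], 'confidence': 0.65} [0.5006 0.4961 0.    ]
lens b {'point': [72.3, 290.0], 'confidence': 0.93} [0.7549 0.6871 0.    ]
lens w {'point': [89.1, 322.6], 'confidence': 0.56} [0.7568 0.301  0.    ]
key a {'point': [209.9, 342.4], 'confidence': 0.81} [0.4863 0.0557 0.    ]
key a {'point': [299.3, 261.2], 'confidence': 0.8} [ 0.5693 -0.2287  0.    ]
key a {'point': [358.9, 236.5], 'confidence': 0.7} [ 0.6495 -0.3375  0.    ]
key b {'point': [400.1, 422.5], 'confidence': 0.74} [ 0.6594 -0.3314  0.    ]
key b {'point': [273.2, 298.0], 'confidence': 0.62} [ 0.5527 -0.0333  0.    ]
key b {'point': [352.9, 340.4], 'confidence': 0.61} [ 0.5688 -0.2155  0.    ]
[0.5707 0.2408 0.1748]
```

Lamp is out and free. I'll raise it, level it (45°), and carry it toward the tooth.

```bash
python3 -m inch '[{"x":0,"y":-0.5,"z":2,"wx":-0.0345,"wy":0.1068,"wz":0,"gripper":-1},{"x":0,"y":-1,"z":2,"wx":-0.0345,"wy":0.1068,"wz":0,"gripper":-1},{"x":0,"y":-2,"z":0.5,"wx":-0.0345,"wy":0.1068,"wz":0,"gripper":-1},{"x":-0.5,"y":-2,"z":0,"wx":-0.0345,"wy":0.1068,"wz":0,"gripper":-1},{"x":-0.5,"y":-2,"z":0,"wx":-0.0345,"wy":0.1068,"wz":0,"gripper":-1}]'; python3 -m inch '[{"x":-1,"y":-2.5,"z":0,"wx":-0.0345,"wy":0.1068,"wz":0,"gripper":-1},{"x":-1,"y":-2.5,"z":0,"wx":-0.0345,"wy":0.1068,"wz":0,"gripper":-1},{"x":-1,"y":-2.5,"z":0,"wx":0,"wy":0,"wz":0,"gripper":-1},{"x":-1,"y":-2.5,"z":0,"wx":0,"wy":0,"wz":0,"gripper":-1},{"x":-1,"y":-2.5,"z":0,"wx":0,"wy":0,"wz":0,"gripper":-1}]'; python3 -m inch '[{"x":-1,"y":-2.5,"z":0,"wx":0,"wy":0,"wz":0,"gripper":-1},{"x":-1,"y":-2.5,"z":0,"wx":0,"wy":0,"wz":0,"gripper":-1},{"x":-1,"y":-2,"z":0,"wx":0,"wy":0,"wz":0,"gripper":-1},{"x":0,"y":0,"z":0,"wx":0,"wy":0,"wz":0,"gripper":-1},{"x":0,"y":0,"z":0,"wx":0,"wy":0,"wz":0,"gripper":-1}]'
python3 - <<'E'
from h import *
np.set_printoptions(precision=4,suppress=True)
a=optics.snapshot("scene");b=optics.snapshot("side");p=optics.snapshot("wrist");s=readout.read_state();print(s["ee_pos"],s["joint_pos"],s["orientation"])
save(a,"a10");save(b,"b10");save(p,"p10")
for n in ("lens","tooth"):
  o=[]
  for k,q in (("a",a),("b",b),("w",p)):
    for d in optics.spot_point(n,q)[:1]: print(n,k,d,onz(q,*d["point"][::-1],.05)); k!="w" and o.append((q,*d["point"][::-1]))
  if len(o)>1: print(tri(o))
E
```

```text
t: 19.7
ee_pos: [0.5625, 0.1655, 0.223]
orientation: [[0.946, 0.307, -0.107], [0.305, -0.952, -0.035], [-0.112, 0.0, -0.994]]
wrist_force: [-0.0, 0.3, -2.5]
grip_width: 0.0234
grip_force: 40.0
t: 20.12
ee_pos: [0.5112, 0.0399, 0.2189]
orientation: [[0.898, 0.307, -0.316], [0.29, -0.952, -0.101], [-0.332, -0.0, -0.943]]
wrist_force: [-0.5, 0.6, -1.7]
grip_width: 0.0232
grip_force: 40.0
t: 20.53
ee_pos: [0.4813, -0.0297, 0.2206]
orientation: [[0.899, 0.305, -0.313], [0.288, -0.952, -0.101], [-0.329, 0.0, -0.944]]
wrist_force: [-0.4, 0.3, -1.7]
grip_width: 0.0238
grip_force: 40.0
[ 0.4817 -0.0283  0.2205] [-7.0457  8.6556 94.3128 -8.0154 94.544  65.6474] [[ 0.8984  0.3074 -0.3135]
 [ 0.2902 -0.9516 -0.1013]
 [-0.3295  0.     -0.9442]]
lens a {'point': [183.0, 347.9], 'confidence': 0.95} [0.4598 0.091  0.05  ]
lens w {'point': [89.4, 322.6], 'confidence': 0.95} [ 0.5212 -0.0159  0.05  ]
tooth a {'point': [232.8, 329.2], 'confidence': 0.83} [ 0.5469 -0.0309  0.05  ]
tooth b {'point': [257.6, 298.9], 'confidence': 0.83} [ 0.5544 -0.0379  0.05  ]
tooth w {'point': [60.1, 368.7], 'confidence': 0.74} [ 0.5489 -0.0394  0.05  ]
(array([ 0.5521, -0.0368,  0.0547]), [array([-0.7,  1.8]), array([-1.4, -1.8])])
```

Run:
```python
from h import *
np.set_printoptions(precision=4,suppress=True)
a=optics.snapshot("scene");b=optics.snapshot("side");p=optics.snapshot("wrist");s=readout.read_state();T=s["ee_pos"];R=s["orientation"]
x=np.array([.857,.276,.4345]);x/=np.linalg.norm(x);y=np.array([.307,-.952,0]);y/=np.linalg.norm(y);R0=np.c_[x,y,np.cross(x,y)]
T0=np.array([.5075,.22,.1085])
B=np.array([.4163,.1907,.038])+np.array([.0003,-.001,0]);ax=np.array([.6729,.2174,.7071]);ys=np.array([-.3074,.9516,0]);az=np.cross(ax,ys)
M=R@R0.T; L=lambda q:T+M@(B+ax*q[0]+ys*q[1]+az*q[2]-T0)
print("lamp axes now",M@ax,M@az,"lens",L((.21,0,-.022)),"butt",L((0,0,0)))
print("wrist lens px",proj(p,L((.21,0,-.022))),"scene",proj(a,L((.21,0,-.022))),"side",proj(b,L((.21,0,-.022))))
for q in(a,b,p):
  d=optics.cut_out("lamp",q)
  if d:
    z=d[0];print(z["confidence"],z["bbox"])
    P=np.array([proj(q,L((xx,yy,zz))) for xx,zs in((.0,.012),(.165,.012),(.21,.008),(.219,.008),(.201,-.022),(.219,-.022)) for yy in(-.009,.009) for zz in(zs,)]);lo,hi=P.min(0),P.max(0);print("pred lo/hi",lo,hi,"obs",z["bbox"][0]-z["bbox"][2]/2,z["bbox"][1]-z["bbox"][3]/2,z["bbox"][0]+z["bbox"][2]/2,z["bbox"][1]+z["bbox"][3]/2)
# model top: wrist cut_out tooth
for n in("model",):
  for d in optics.spot_point(n,p)[:2]+optics.spot_point(n,b)[:2]: print(n,d)
m=cv2.resize(b["image"][180:330,190:390,::-1],(400,300),interpolation=cv2.INTER_CUBIC)
m2=cv2.resize(a["image"][150:300,240:440,::-1],(400,300),interpolation=cv2.INTER_CUBIC)
w=cv2.resize(p["image"][0:300,120:520,::-1],(400,300))
cv2.imwrite("pics/m10.png",np.vstack([np.hstack([m2,m]),np.hstack([w,w*0])]))
```

```text
lamp axes now [ 0.9515  0.3076 -0.0011] [0.0011 0.0002 1.    ] lens [ 0.5694 -0.0013  0.2162] butt [ 0.3696 -0.0659  0.2384]
wrist lens px [325.332   86.0909] scene [349.6813 183.5864] side [298.3768 172.0613]
0.78 [306.6, 154.6, 95.7, 57.3]
pred lo/hi [258.9219 123.1277] [357.2629 188.7354] obs 258.75 125.94999999999999 354.45000000000005 183.25
0.91 [213.1, 200.4, 79.1, 56.1]
pred lo/hi [170.7709 152.1748] [306.1973 215.236 ] obs 173.55 172.35 252.64999999999998 228.45000000000002
0.67 [324.6, 240.9, 101.6, 372.5]
pred lo/hi [287.9071  54.4137] [364.321 504.478] obs 273.8 54.650000000000006 375.40000000000003 427.15
model {'point': [40.9, 363.0], 'confidence': 0.93}
model {'point': [274.4, 297.6], 'confidence': 0.9}
```

The predicted lamp pose (level, axis z −0.001) matches all the masks, so there's no slip. I'll move the lens over the tooth and lower it.

```bash
python3 -m inch '[{"x":-0.9,"y":-1.8,"z":0,"wx":0,"wy":0,"wz":0,"gripper":-1},{"x":-1,"y":-1.75,"z":-1,"wx":0,"wy":0,"wz":0,"gripper":-1},{"x":0,"y":0,"z":-2.5,"wx":0,"wy":0,"wz":0,"gripper":-1},{"x":0,"y":0,"z":-3,"wx":0,"wy":0,"wz":0,"gripper":-1},{"x":0,"y":0,"z":-2.5,"wx":0,"wy":0,"wz":0,"gripper":-1}]'; python3 -m inch '[{"x":0,"y":0,"z":-1,"wx":0,"wy":0,"wz":0,"gripper":-1},{"x":0,"y":0,"z":0,"wx":0,"wy":0,"wz":0,"gripper":-1},{"x":0,"y":0,"z":0,"wx":0,"wy":0,"wz":0,"gripper":-1},{"x":0,"y":0,"z":0,"wx":0,"wy":0,"wz":0,"gripper":-1}]'
python3 - <<'E'
from h import *
np.set_printoptions(precision=4,suppress=True)
a=optics.snapshot("scene");b=optics.snapshot("side");p=optics.snapshot("wrist");s=readout.read_state();T=s["ee_pos"];R=s["orientation"]
x=np.array([.857,.276,.4345]);x/=np.linalg.norm(x);y=np.array([.307,-.952,0]);y/=np.linalg.norm(y);R0=np.c_[x,y,np.cross(x,y)]
T0=np.array([.5075,.22,.1085])
B=np.array([.4163,.1907,.038])+np.array([.0003,-.001,0]);ax=np.array([.6729,.2174,.7071]);ys=np.array([-.3074,.9516,0]);az=np.cross(ax,ys)
M=R@R0.T; L=lambda q:T+M@(B+ax*q[0]+ys*q[1]+az*q[2]-T0)
X=L((.21,0,-.022));print(T,"lens",X,"az",M@az)
for k,q in (("a",a),("b",b),("w",p)):
    print(k,"lens pred",proj(q,X),[(d["point"],d["confidence"]) for d in optics.spot_point("lens",q)[:1]],"tooth",[(d["point"],onz(q,*d["point"][::-1],.05)) for d in optics.spot_point("tooth",q)[:1]], "pred tooth",proj(q,[.55,-.037,.05]))
f=lambda c,w,h:cv2.resize(c[:,:,::-1],(w,h),interpolation=cv2.INTER_CUBIC)
cv2.imwrite("pics/m11.png",np.vstack([np.hstack([f(a["image"][190:280,270:390],400,300),f(b["image"][200:320,220:380],400,300)]),np.hstack([f(p["image"][0:300,120:520],400,300),f(a["image"][150:270,260:420],400,300)])]))
E
```

```text
t: 21.8
ee_pos: [0.4621, -0.0649, 0.1295]
orientation: [[0.899, 0.306, -0.313], [0.289, -0.952, -0.101], [-0.329, 0.001, -0.944]]
wrist_force: [-0.6, -0.4, -2.1]
grip_width: 0.0237
grip_force: 40.0
t: 22.13
ee_pos: [0.4635, -0.0648, 0.1222]
orientation: [[0.899, 0.307, -0.312], [0.29, -0.952, -0.102], [-0.328, 0.002, -0.945]]
wrist_force: [-0.4, -0.6, -1.2]
grip_width: 0.0237
grip_force: 40.0
[ 0.4634 -0.0647  0.1221] lens [ 0.5517 -0.0372  0.1182] az [-0.0021  0.0008  1.    ]
a lens pred [328.4349 217.3415] [([219.2, 327.0], 0.98)] tooth [([235.6, 328.2], array([ 0.5514, -0.0371,  0.05  ]))] pred tooth [327.828  235.1429]
b lens pred [296.265  231.8185] [] tooth [([257.3, 298.6], array([ 0.5541, -0.037 ,  0.05  ]))] pred tooth [296.4533 257.847 ]
w lens pred [324.7874  86.1613] [([88.7, 323.4], 0.9)] tooth [([49.0, 326.4], array([ 0.5483, -0.0394,  0.05  ]))] pred tooth [322.3335  43.2538]
```

View pics/m11.png

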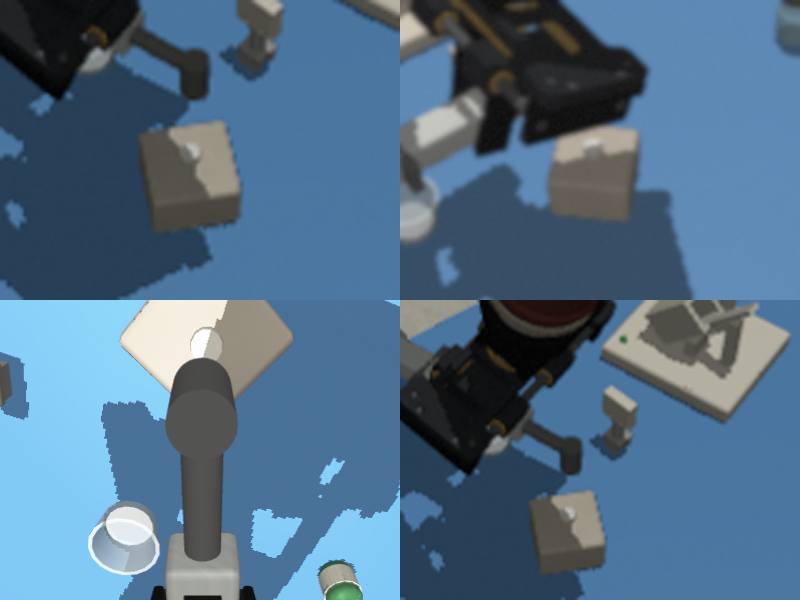

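The head is centred over the tooth: in the wrist view the tooth is at (206,343), straight beyond the head at (201,420). The key stands upright, clear at (260,40) in the top-left crop. I'll lower the last 3.8 cm.

```bash
python3 -m inch '[{"x":0,"y":-0.15,"z":-1.3,"wx":0,"wy":0,"wz":0,"gripper":-1},{"x":0,"y":0,"z":-1.3,"wx":0,"wy":0,"wz":0,"gripper":-1},{"x":0,"y":0,"z":-1.2,"wx":0,"wy":0,"wz":0,"gripper":-1},{"x":0,"y":0,"z":0,"wx":0,"wy":0,"wz":0,"gripper":-1},{"x":0,"y":0,"z":0,"wx":0,"wy":0,"wz":0,"gripper":-1}]'; python3 -m inch '[{"x":0,"y":0,"z":0,"wx":0,"wy":0,"wz":0,"gripper":-1},{"x":0,"y":0,"z":0,"wx":0,"wy":0,"wz":0,"gripper":-1},{"x":0,"y":0,"z":0,"wx":0,"wy":0,"wz":0,"gripper":-1},{"x":0,"y":0,"z":0,"wx":0,"wy":0,"wz":0,"gripper":-1},{"x":0,"y":0,"z":0,"wx":0,"wy":0,"wz":0,"gripper":-1}]'
python3 - <<'E'
from h import *
np.set_printoptions(precision=4,suppress=True)
a=optics.snapshot("scene");b=optics.snapshot("side");p=optics.snapshot("wrist");s=readout.read_state();T=s["ee_pos"];R=s["orientation"]
x=np.array([.857,.276,.4345]);x/=np.linalg.norm(x);y=np.array([.307,-.952,0]);y/=np.linalg.norm(y);R0=np.c_[x,y,np.cross(x,y)]
T0=np.array([.5075,.22,.1085])
B=np.array([.4163,.1907,.038])+np.array([.0003,-.001,0]);ax=np.array([.6729,.2174,.7071]);ys=np.array([-.3074,.9516,0]);az=np.cross(ax,ys)
M=R@R0.T; L=lambda q:T+M@(B+ax*q[0]+ys*q[1]+az*q[2]-T0)
X=L((.21,0,-.022));print(T,"lens",X,"az",M@az,s["wrist_force"],s["dq"])
for k,q in (("a",a),("b",b),("w",p)):
    print(k,"lens pred",proj(q,X),[(d["point"],d["confidence"]) for d in optics.spot_point("lens",q)[:1]],"tooth",[(d["point"],onz(q,*d["point"][::-1],.05)) for d in optics.spot_point("tooth",q)[:1]])
E
```

```text
t: 23.0
ee_pos: [0.4607, -0.0658, 0.0808]
orientation: [[0.897, 0.307, -0.318], [0.29, -0.952, -0.101], [-0.334, -0.002, -0.943]]
wrist_force: [-0.3, 0.4, -2.0]
grip_width: 0.0234
grip_force: 40.0
t: 23.42
ee_pos: [0.4625, -0.0661, 0.0829]
orientation: [[0.899, 0.307, -0.314], [0.289, -0.952, -0.102], [-0.33, 0.001, -0.944]]
wrist_force: [0.2, -0.4, -2.0]
grip_width: 0.0238
grip_force: 40.0
[ 0.4623 -0.0661  0.0827] lens [ 0.5505 -0.0385  0.0785] az [0.0006 0.0002 1.    ] [-0.6065  0.1182 -0.9443] [-0.0723  0.1952  0.1744 -0.0501 -0.0241 -0.0191]
a lens pred [327.4768 228.24  ] [([229.3, 323.2], 0.85)] tooth [([234.2, 327.0], array([ 0.5469, -0.037 ,  0.05  ]))]
b lens pred [296.524  247.9406] [] tooth [([257.3, 297.2], array([ 0.5517, -0.0362,  0.05  ]))]
w lens pred [324.9821  85.9449] [([91.4, 321.5], 0.95)] tooth [([70.3, 326.9], array([ 0.5481, -0.0402,  0.05  ]))]
```

```bash
python3 -m inch '[{"x":0,"y":0,"z":0.1,"wx":0,"wy":0,"wz":0,"gripper":-1},{"x":0,"y":0,"z":0,"wx":0,"wy":0,"wz":0,"gripper":-1},{"x":0,"y":0,"z":0,"wx":0,"wy":0,"wz":0,"gripper":-1},{"x":0,"y":0,"z":0,"wx":0,"wy":0,"wz":0,"gripper":-1},{"x":0,"y":0,"z":0,"wx":0,"wy":0,"wz":0,"gripper":-1}]'; python3 -m inch '[{"x":0,"y":0,"z":0,"wx":0,"wy":0,"wz":0,"gripper":-1},{"x":0,"y":0,"z":0,"wx":0,"wy":0,"wz":0,"gripper":-1},{"x":0,"y":0,"z":0,"wx":0,"wy":0,"wz":0,"gripper":-1},{"x":0,"y":0,"z":0,"wx":0,"wy":0,"wz":0,"gripper":-1},{"x":0,"y":0,"z":0,"wx":0,"wy":0,"wz":0,"gripper":-1}]'; python3 -c "
from cell import r
print(r.finish_job())"
```

```text
t: 24.28
ee_pos: [0.4622, -0.0661, 0.0835]
orientation: [[0.898, 0.307, -0.314], [0.289, -0.952, -0.102], [-0.33, 0.0, -0.944]]
wrist_force: [-1.2, -0.1, -2.0]
grip_width: 0.024
grip_force: 40.0
t: 24.7
ee_pos: [0.4622, -0.0661, 0.0835]
orientation: [[0.898, 0.307, -0.314], [0.29, -0.952, -0.102], [-0.33, 0.0, -0.944]]
wrist_force: [-0.6, -0.7, -1.9]
grip_width: 0.0236
grip_force: 40.0
the job is handed in; nothing more can be done
None
```

I handed the job in at about 25 s; no verdict came back. The lock was turned about 90° clockwise with the key, the key stands upright on the table, and the lamp is held level, lens down, about 2.9 cm above the tooth and centred to within a few millimetres by my measurements.

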